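# Clamp a price sign into its counter bracket with a U-bolt

## Task

Lift the blank price sign out of its wooden cradle and lay its bar in the two forks of the metal bracket, bar about centred and the sign plate hanging on the customers' side (away from the robot). Then take the U-bolt off its rack and pass it down over the bar, one leg through each hole of the bracket's plate, until it is fully home with its arch resting on the bar. Do not push the loaf, the jar or the brush about.

Things in the scene. Friction and masses are not known exactly. Their poses are not given: they have to be found in the camera images.
- sign: loose price sign, 0.3 kg: steel tube, diameter 26, length 160 mm, with a flat blank plate (100 wide, 78 high, 5 thick) square across one end. Origin on the tube's axis at mid-length; x along the tube to the plate (at the start within 30 deg of straight away from the robot), z up. Plate at x = +80, 13 above to 65 below the axis. Centre of mass at x = +10. Starts in the cradle, axis 100 up
- sign_plate (a point): centre of the sign's plate (80 mm along the tube from the sign's origin, 26 mm below the axis)
- cradle: fixed light wooden stand, base 110 x 100 mm, holding the sign at the start: two forks with V notches 80 apart along its x, shaped like the bracket's, but no plate between them. Origin at the centre of the underside, z up
- bracket: fixed dark metal bracket, base 110 x 100 mm, origin at its underside's centre, z up; x away from the robot (within 30 deg), the line the bar must lie on. Forks at x = -40 and +40 (10 thick), V notches 48 wide at the mouth, tips 106 high: the seated bar's axis is 100 up, over y = 0. Between them a level plate, 70 x 84, underside 58, top 66 up, with two 12 mm through holes at x = 0, y = +21 and -21
- hole_left (a point): centre of the mouth of the hole at the bracket's y = +21 mm, on the plate's top, 66 mm above the counter
- hole_right (a point): centre of the mouth of the hole at the bracket's y = -21 mm, same height
- rack: fixed brown wooden rack, base 120 x 90 mm: a 20 mm steel rod along its x, axis 90 mm above the counter, between two wooden posts 102 mm high (inner faces 88 mm apart). The U-bolt hangs over the rod. Origin at the centre of the underside, z up
- ubolt: steel U-bolt, 0.12 kg, 8 mm bar: arch of inside radius 17, legs 42 apart (50 over the outsides), 83 mm high. Origin at the arch's centre, where the legs begin; crown top at z = +25, leg tips at z = -58; y from leg to leg. Starts loose on the rack's rod, legs down, origin 83 up, y across the rod. Legs may swap holes. Home: origin 96 up. Can be held across both legs at the origin all the way home
- leg_left (a point): tip of the U-bolt's leg at its y = +21 mm
- leg_right (a point): tip of the U-bolt's leg at its y = -21 mm
- loaf: bystander: bread loaf 170 x 64 x 64 mm, origin at the centre of its underside; leave alone
- jar: bystander: glass jar 60 mm across, 85 mm high, origin at the centre of its underside; leave alone
- brush: bystander: pastry brush 170 mm long, lying; origin under its middle; leave alone
There are look-alikes about, which are no part of the job. Several things have the shape of the ubolt; the one meant has the colours described above.

How it is judged (in metres and radians):
On the way, in this order (a step that is already met when the one before it is completed fails the run):
1. the sign's bar lies in both forks of the bracket, about centred, plate hanging on the far side (z of sign in the frame of bracket between 0.096 and 0.105 m and x of sign in the frame of bracket between -0.022 and 0.022 m and y of sign in the frame of bracket between -0.006 and 0.006 m and angle between the x axis of sign and the x axis of bracket, either way round below 0.08 rad and x of sign_plate in the frame of bracket above 0.05 m and angle between sign's own z axis and vertical below 0.35 rad and linear speed of sign below 0.02 m/s), for 0.2 s.
2. with the bar in place, both legs of the U-bolt are through the two holes, one each side of the bar (z of sign in the frame of bracket between 0.096 and 0.105 m and x of sign in the frame of bracket between -0.022 and 0.022 m and y of sign in the frame of bracket between -0.006 and 0.006 m and angle between the x axis of sign and the x axis of bracket, either way round below 0.08 rad and x of sign_plate in the frame of bracket above 0.05 m and angle between sign's own z axis and vertical below 0.35 rad and ((horizontal distance between leg_left and hole_left below 0.008 m and horizontal distance between leg_right and hole_right below 0.008 m) or (horizontal distance between leg_right and hole_left below 0.008 m and horizontal distance between leg_left and hole_right below 0.008 m)) and z of each of leg_left, leg_right in the frame of bracket below 0.05 m), for 0.2 s.
At the end, for the whole second after the job is handed in: bar in both forks: within 0.08 rad and 6 mm sideways, centred lengthwise within 22 mm, axis 96 to 105 mm up, plate on the far side hanging within 0.35 rad; one U-bolt leg through each hole (tips within 8 mm, at most 50 mm up), U-bolt home (origin 90 to 101 mm up); both at rest (all of step 2 and z of ubolt in the frame of bracket between 0.09 and 0.101 m and linear speed of each of sign, ubolt below 0.02 m/s); the robot touches nothing.
It fails at once if the loaf is pushed more than 30 mm (distance of loaf from where it was at the start of the episode above 0.03 m).
It fails at once if the jar is pushed more than 30 mm (distance of jar from where it was at the start of the episode above 0.03 m).
It fails at once if the brush is pushed more than 30 mm (distance of brush from where it was at the start of the episode above 0.03 m).
It also fails if it takes over 59 s, if anything falls off the work surface, if the arm or the gripper's body presses on something with over 40 N, if the wrist force passes 120 N, or if a joint passes its speed limit or range.

## Robot

A 6-joint arm with a two-finger parallel gripper is mounted at the origin on the work surface. World frame = base frame: x ahead of the robot, y to its left, z up, the work surface at z = 0. Lengths are in mm, angles in rad, forces in N, time in s.
With the tool pointing down it reaches from about 400 to 925 mm from the base axis. Payload 12.5 kg.
Tool frame: the origin (TCP) lies at the very end of the fingers, on their centre line; the grasp point (between the pads) lies 19 mm behind it (env.grasp_offset is the distance from the TCP to the grasp point, in mm); z points along the fingers, y is the direction in which the jaws open and shut (so a half turn about z gives the same grasp; the last joint's range is limited). The gripper opens to 95 mm and grips with 3 to 60 N. Pads are 20 mm wide; open, the fingers measure 119 mm over their backs; the gripper's body (75 mm by 180 mm) begins 59 mm behind the grasp point.
Start: joints at [-1.385, 0.491, 1.559, -0, 1.092, -0.106], TCP at [179.821, -598.591, 214.661] pointing down, gripper open.
Joint ranges: [-3.1, 3.1], [-0.84, 2.19], [0.05, 2.79], [-1.13, 4.28], [0.06, 2.93], [-2.69, 2.69]. Speed limits (rad/s): [2.22, 2.22, 2.79, 3.14, 3.14, 3.14].

## Interface

Orientations are given as [roll, pitch, yaw] about the fixed x, y, z axes, in that order (R = Rz(yaw) Ry(pitch) Rx(roll)).
In Python, from cell import env gives the robot as it stands. The module is installed in compiled form; this text tells all that it offers.
- The arm moves only by the shell command python3 -m pendant 'ROWS'. ROWS is JSON, one flat list of numbers, 5 for each row, row after row: the shift along the tool's x, y, z as a fraction of full scale, then the turn about the tool's z as a fraction of full scale, then the gripper's target within -1 to 1 (shut at 1, half-way at 0, fully open at -1). In form: [x, y, z, turn, grip, x, y, z, turn, grip, ...]. A call has 1 to 10 rows; each row shifts and turns the commanded pose from where the row before left it, along the tool's axes as they then stand; what a row does not reach is not made up. Full scale, the value 1, is 0.4 m for a shift and 180 degrees for a turn. A row lasts 1/8 s, in which the tool goes at most 62.5 mm and 10.7 degrees, less where a joint would pass 70% of its speed; a pose out of reach is approached as far as the arm can. A call with a number of a shift or a turn outside -1 to 1 is refused whole. A call with a gripper value outside its range is refused whole. The fingers move at their own pace and stop on an object; the grip force is fixed at half the most. Time passes only in rows, so rows that do not move let the fingers close. It gives the time, the measured TCP pose, the force and the opening at its end, in the units of the state.
- env.state(): the state, without advancing time (a new reading comes with each control period).
- env.read_camera(name): name is "scene" or "side" or "wrist"; returns the picture (420x560x3 uint8, red, green, blue); there is no depth.
- env.camera_model(name): a dict with "fx", "fy", "cx", "cy" (pixels), "view" (4x4, takes a point from world to camera coordinates); the wrist camera has in their place "tool_from_camera" (4x4, takes a point from camera to tool coordinates, whose origin is the TCP and whose axes are the flange's). Camera axes: x right, y down, z forward; pixel columns grow to the right and rows downward; lengths in mm; the calibration is good to about 2 mm. A picture is of the moment at which its call begins: read the wrist's pose just before it. camera_model takes no time and is no camera call.
- env.job_done(): hands the job in, once; it reports no verdict.
Trained networks look in the newest picture that a camera, given by its name, has taken for a name from the list of things; names that differ only in an ending like _2 or _b are one class to them, and where a whole thing is asked for, a point or a joint stands for the part that bears it (a point fixed in the world has none). Each returns a list of dicts, best first, with "confidence" (0 to 1); they miss things now and then, are a little off and sometimes report something else, mostly with a low value. They report only what shows in the picture. A call takes as long as a camera call. They do not tell look-alikes from the thing itself.
- env.masks_of(thing, camera): "region" (420x560 bool, what is visible of it).
- env.landmark_of(thing, camera): "xyz" ([x, y, z] in mm, in world coordinates, good to about 4 mm: a listed point, or the origin of a listed thing).
The state is a dict: "t": time; "joints": joint angles; "qvel": joint speeds; "tau": joint torques, N m; "eef_pos": TCP position; "tcp_rot": TCP orientation; "ft_force": force on the tool from outside, world axes, zero at the start; "moment": the same for the moment, N m; "opening": opening from 0.0 (shut) to 1.0 (fully open).
Only numpy, scipy, OpenCV 4.12 (cv2) and the standard library are available. Lean on these libraries where they do the work, as an engineer would, in place of code of your own. Each camera call takes 0.05 s, during which the arm holds its last target.

## Working session

There is one attempt and no reset: what is moved stays moved. The work goes in short steps, Python scripts to look and compute and a shell command to move; the robot and the scene stay as the last step left them, time stands still between calls to the robot, and variables do not carry over. Pictures are saved under pics/ and viewed, and the job is handed in when it is done.

```bash
mkdir -p pics; ls; python3 - <<'E'
from cell import env
import cv2
for n in ("scene","side"):
    im=env.read_camera(n); cv2.imwrite(f"pics/{n}0.png",im[:,:,::-1])
    m=env.camera_model(n); print(n,m)
    for t in ("sign","sign_plate","cradle","bracket","hole_left","hole_right","rack","ubolt","leg_left","leg_right","loaf","jar","brush"):
        print(t,[( [round(float(v)) for v in d["xyz"]],round(d["confidence"],2)) for d in env.landmark_of(t,n)])
print(env.state()); print(env.camera_model("wrist"))
E
```

```text
pics
scene {'fx': 430.79153656019986, 'fy': 430.79153656019986, 'cx': 277.4189360039848, 'cy': 215.39750968081685, 'view': array([[ 4.53028190e-01,  8.91362007e-01,  1.54671346e-02,
        -2.46826148e+02],
       [ 5.21576119e-01, -2.50937017e-01, -8.15468556e-01,
        -2.01920546e+02],
       [-7.22996412e-01,  3.77497532e-01, -5.78594678e-01,
         1.38080398e+03],
       [ 0.00000000e+00,  0.00000000e+00,  0.00000000e+00,
         1.00000000e+00]])}
sign [([489, 16, 102], 0.61)]
sign_plate [([563, -7, 73], 0.69)]
cradle [([496, 11, 1], 0.77)]
bracket [([473, 258, 1], 0.77)]
hole_left [([470, 278, 65], 0.61)]
hole_right [([476, 236, 68], 0.78), ([560, -5, 76], 0.68)]
rack [([444, -282, -2], 0.57)]
ubolt [([451, -278, 85], 0.75), ([301, -270, 56], 0.71), ([589, -265, 56], 0.61), ([469, -163, 57], 0.53)]
leg_left [([575, -280, 0], 0.89), ([312, -251, -2], 0.61), ([469, -131, 2], 0.52)]
leg_right [([468, -178, 3], 0.78), ([599, -241, 1], 0.73), ([466, -291, 24], 0.72)]
loaf [([711, 209, 1], 0.72)]
jar [([746, 8, -1], 0.75), ([472, 263, 2], 0.71), ([480, 238, 69], 0.27)]
brush 
[... 1577 characters left out ...]
 214.67291078]), 'tcp_rot': array([3.14146243e+00, 3.31980514e-05, 2.91791702e-01]), 'ft_force': array([-0.40745786,  0.19812598,  0.3556346 ]), 'moment': array([-0.01426768, -0.03335336, -0.04238842]), 'opening': 0.9999611002633392}
{'fx': 324.57163183332756, 'fy': 324.57163183332756, 'cx': 274.27395054378314, 'cy': 215.03042712035378, 'tool_from_camera': array([[-5.11374137e-04, -9.69352063e-01, -2.45675225e-01,
         6.78785347e+01],
       [ 9.99999730e-01, -6.25353167e-04,  3.85929774e-04,
         1.19412473e-01],
       [-5.27735603e-04, -2.45674961e-01,  9.69352121e-01,
        -1.70368072e+02],
       [ 0.00000000e+00,  0.00000000e+00,  0.00000000e+00,
         1.00000000e+00]])}
```

View pics/scene0.png

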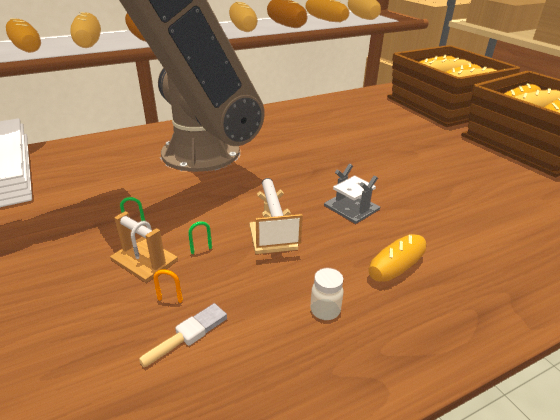

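View pics/side0.png

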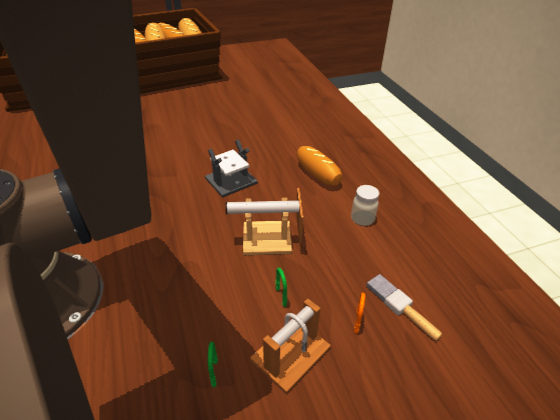

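Candidates for "ubolt", scene pixels: silver one on the rack rod (142,238); green (131,210); green (200,238); orange (168,287). The steel one on the rack is the one meant. The sign is in the cradle (283,215) and the dark bracket is at (352,195). I'll fly to look from above, rack first.

```bash
cat > h.py <<'E'
from cell import env
import cv2, numpy as np
from scipy.spatial.transform import Rotation as R
def pose(s=None):
    s=s or env.state(); T=np.eye(4); T[:3,:3]=R.from_euler('xyz',s['tcp_rot']).as_matrix(); T[:3,3]=s['eef_pos']; return T
def wcam():
    T=pose(); m=env.camera_model('wrist'); im=env.read_camera('wrist'); return im,m,T@m['tool_from_camera']
def ray(m,C,u,v,z):
    d=C[:3,:3]@np.array([(u-m['cx'])/m['fx'],(v-m['cy'])/m['fy'],1.]); o=C[:3,3]; return o+d*(z-o[2])/d[2]
def proj(m,C,p):
    q=np.linalg.inv(C)@np.append(p,1.); return np.array([m['fx']*q[0]/q[2]+m['cx'],m['fy']*q[1]/q[2]+m['cy']])
def fixed(n):
    m=env.camera_model(n); return m,np.linalg.inv(m['view'])
def go(target,yawdeg):
    s=env.state(); T=pose(s); d=T[:3,:3].T@(np.array(target)-T[:3,3])
    y=s['tcp_rot'][2]; dy=(np.rad2deg(y)-yawdeg+180)%360-180
    print('tcp',s['eef_pos'].round(1),'yaw',np.rad2deg(y).round(2),'shift frac',(d/400).round(4),'turn frac',round(dy/180,4),'t',round(s['t'],2))
def show(im,name,u0=0,v0=0,w=560,h=420,k=1):
    c=im[v0:v0+h,u0:u0+w]; cv2.imwrite('pics/'+name,cv2.resize(c,None,fx=k,fy=k,interpolation=cv2.INTER_CUBIC)[:,:,::-1])
E
python3 -m pendant '[0.096,-0.0575,-0.021,0,-1,0.096,-0.0575,-0.021,0,-1,0.096,-0.0575,-0.021,0,-1,0.096,-0.0575,-0.021,0,-1,0.096,-0.0575,-0.021,0,-1,0.096,-0.0575,-0.021,0,-1,0.096,-0.0575,-0.021,0,-1,0.096,-0.0575,-0.021,0,-1,0.096,-0.0575,-0.021,0,-1,0.096,-0.0575,-0.021,0,-1]'
python3 -m pendant '[0,0,0,0,-1]'
python3 - <<'E'
from h import *
im,m,C=wcam(); show(im,'w1.png'); print(env.state()['eef_pos'],env.state()['t'])
for t in ("rack","ubolt","leg_left","leg_right"):
    print(t,[(d["xyz"].round(1) if hasattr(d["xyz"],'round') else np.round(d["xyz"],1),round(d["confidence"],2)) for d in env.landmark_of(t,"wrist")])
E
```

```text
t: 2.65
eef_pos: [482.3, -266.6, 299.1]
tcp_rot: [3.141, -0.0, 0.292]
ft_force: [0.7, -0.8, -0.6]
opening: 0.998
t: 2.78
eef_pos: [482.9, -266.0, 299.2]
tcp_rot: [3.141, -0.001, 0.295]
ft_force: [0.3, -0.3, -0.5]
opening: 1.0
[ 481.97271815 -266.97559949  298.75815295] 2.825
rack [(array([ 4.445e+02, -2.809e+02,  3.000e-01]), 0.76)]
ubolt [(array([ 447.7, -277.8,   81.7]), 0.77), (array([ 589.7, -261.2,   59.5]), 0.66), (array([ 304. , -269.1,   55.3]), 0.47)]
leg_left [(array([ 469.2, -134.8,   -4.5]), 0.87), (array([ 443. , -254.5,   25. ]), 0.8), (array([ 5.769e+02, -2.801e+02, -5.000e-01]), 0.8), (array([491.2,  15.6,  97.8]), 0.53)]
leg_right [(array([ 460.9, -293.5,   28. ]), 0.89), (array([ 6.011e+02, -2.411e+02,  1.000e-01]), 0.62), (array([ 472.1, -180.8,    0.5]), 0.58)]
```

View pics/w1.png

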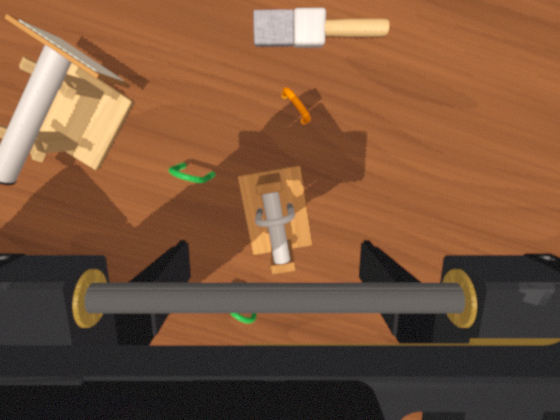

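The wrist view shows the rack at (275,210), with the silver U-bolt over its rod at (276,217). The green ones are at (192,174) and (243,316), the orange at (297,105). I'll crop the choice and measure the rod direction, then move to the bracket.

```bash
python3 - <<'E'
from h import *
im,m,C=wcam(); show(im,'w1c.png',225,150,110,130,4.5)
np.save('w1C.npy',C)
a=ray(m,C,271,194,100);b=ray(m,C,281,258,100); d=b-a; print(a.round(1),b.round(1),np.rad2deg(np.arctan2(d[1],d[0])))
go((510,265,300),8)
E
```

```text
[ 479.2 -265.3  100. ] [ 407.1 -299.3  100. ] -154.76415961819978
tcp [ 480.8 -268.6  298.5] yaw 16.64 shift frac [ 0.4519 -1.2572 -0.0038] turn frac 0.048 t 3.08
```

View pics/w1c.png

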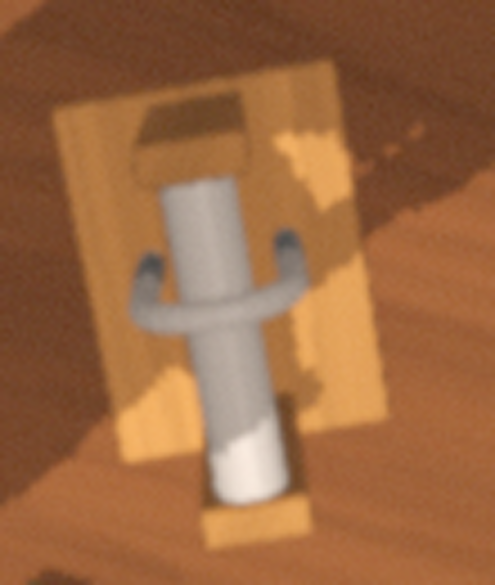

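The crop shows the silver U-bolt squarely over the rod: crown at about (225,310) in the crop, legs at (150,265) and (288,240). Rod yaw is about 25°. Next I'll look at the bracket.

```bash

python3 -m pendant '[0.045,-0.1255,0,0,-1,0.045,-0.1255,0,0,-1,0.045,-0.1255,0,0,-1,0.045,-0.1255,0,0,-1,0.045,-0.1255,0,0,-1,0.045,-0.1255,0,0,-1,0.045,-0.1255,0,0,-1,0.045,-0.1255,0,0,-1,0.045,-0.1255,0,0,-1,0.045,-0.1255,0,0,-1]'
python3 -m pendant '[0,0,0,0.048,-1,0,0,0,0,-1,0,0,0,0,-1]'
python3 - <<'E'
from h import *
im,m,C=wcam(); show(im,'w2.png'); np.save('w2C.npy',C); cv2.imwrite('w2raw.png',im[:,:,::-1])
print(env.state()['eef_pos'],env.state()['tcp_rot'],env.state()['t'])
for t in ("bracket","hole_left","hole_right","cradle","sign"):
    print(t,[(np.round(d["xyz"],1),round(d["confidence"],2)) for d in env.landmark_of(t,"wrist")])
E
```

```text
t: 4.32
eef_pos: [509.6, 265.7, 298.6]
tcp_rot: [3.141, -0.0, 0.291]
ft_force: [0.8, -1.3, 0.4]
opening: 0.998
t: 4.7
eef_pos: [509.6, 263.8, 298.6]
tcp_rot: [3.141, 0.0, 0.143]
ft_force: [-1.0, 0.5, 0.1]
opening: 1.002
[509.63448752 263.85137791 298.68525887] [ 3.14150380e+00 -8.95980697e-05  1.42176504e-01] 4.75
bracket [(array([473. , 257.9,   0.7]), 0.75)]
hole_left [(array([469.7, 273.8,  60.6]), 0.56)]
hole_right [(array([477.3, 235.6,  65.9]), 0.7)]
cradle []
sign [(array([489.3,  16.1,  98.6]), 0.96)]
```

View pics/w2.png

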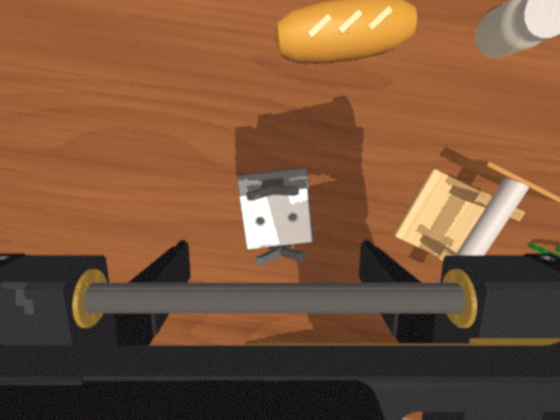

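The bracket's plate is at (276,210), with holes at (260,221) and (292,217). I'll get sub-pixel hole centres and the plate outline.

```bash
python3 - <<'E'
from h import *
im=cv2.imread('w2raw.png'); g=cv2.cvtColor(im,cv2.COLOR_BGR2GRAY).astype(float); m=env.camera_model('wrist'); C=np.load('w2C.npy')
pts=[]
for (u,v) in ((260,221),(292,217)):
    p=g[v-8:v+9,u-8:u+9]; w=np.clip(np.median(p)-25-p,0,None)
    yy,xx=np.mgrid[-8:9,-8:9]; w=w*((xx**2+yy**2)<40); c=(u+(w*xx).sum()/w.sum(),v+(w*yy).sum()/w.sum())
    P=ray(m,C,*c,65); pts.append(P); print(np.round(c,2),P.round(1))
d=pts[0]-pts[1]; print('dist',np.linalg.norm(d),'yaw',np.rad2deg(np.arctan2(-d[0],d[1])),'mid',(pts[0]+pts[1])/2)
show(im[:,:,::-1],'w2c.png',225,155,100,120,5)
# also estimates from fixed cams
for n in('scene','side'):
    i2=env.read_camera(n); cv2.imwrite(n+'raw.png',i2[:,:,::-1])
    mm,Cc=fixed(n); P=proj(mm,Cc,(pts[0]+pts[1])/2); print(n,[proj(mm,Cc,p).round(1) for p in pts])
    u,v=P.astype(int); show(i2,n+'c.png',max(u-50,0),max(v-40,0),100,80,6)
E
```

```text
[259.77 220.6 ] [465.6 276.   65. ]
[292.23 216.68] [476.7 235.3  65. ]
dist 42.11196874594935 yaw 15.262995939321744 mid [471.11921328 255.65522561  65.        ]
scene [array([359.3, 183.8]), array([348.7, 189.5])]
side [array([225.1, 157.8]), array([233. , 165.4])]
```

View pics/w2c.png

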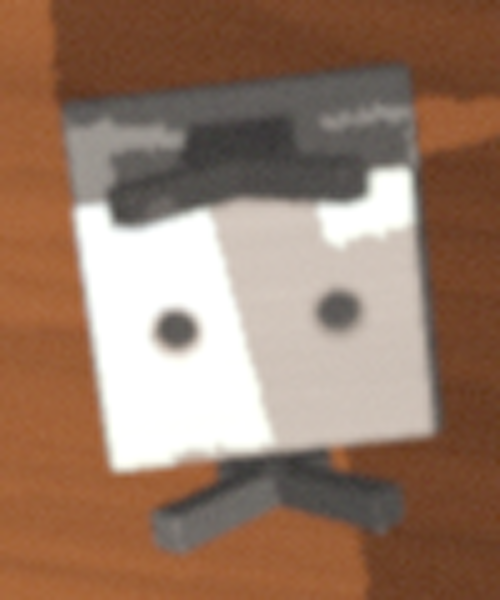

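View pics/sidec.png

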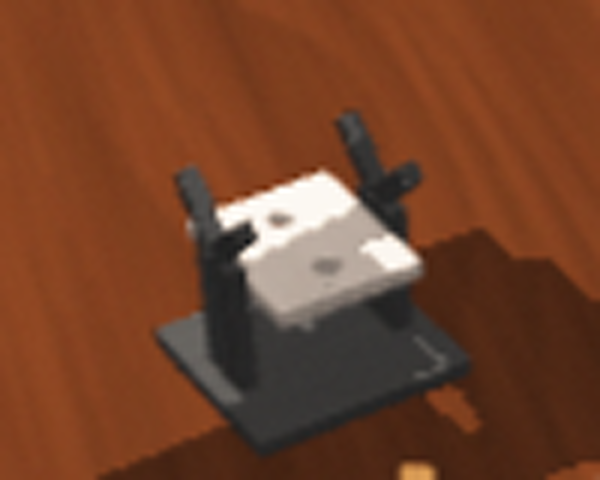

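The hole spacing measures 42.1 mm against 42 nominal, which fits. Bracket yaw is 15.3°, and the side view agrees to under 1 px. Next is the view over the sign.

```bash

python3 -m pendant '[-0.0135,0.129,0,0,-1,-0.0135,0.129,0,0,-1,-0.0135,0.129,0,0,-1,-0.0135,0.129,0,0,-1,-0.0135,0.129,0,0,-1,0,0,0,0.05,-1,0,0,0,0.05,-1,0,0,0,0.045,-1,0,0,0,0,-1,0,0,0,0,-1]'
python3 - <<'E'
from h import *
im,m,C=wcam(); show(im,'w3.png'); np.save('w3C.npy',C); cv2.imwrite('w3raw.png',im[:,:,::-1])
print(env.state()['eef_pos'],env.state()['tcp_rot'],env.state()['t'])
for t in ("cradle","sign","sign_plate"):
    print(t,[(np.round(d["xyz"],1),round(d["confidence"],2)) for d in env.landmark_of(t,"wrist")])
E
```

```text
t: 6.35
eef_pos: [518.9, 5.5, 298.7]
tcp_rot: [3.142, -0.0, -0.311]
ft_force: [1.2, 0.9, -1.0]
opening: 0.997
[518.92108197   5.54269798 298.61707571] [ 3.14153197e+00 -6.44845629e-05 -3.11831122e-01] 6.4
cradle [(array([494.9,   9.6,  -2.2]), 0.84)]
sign [(array([488.1,  15.1, 100.1]), 0.63)]
sign_plate [(array([563.1, -12. ,  71.5]), 0.87)]
```

View pics/w3.png

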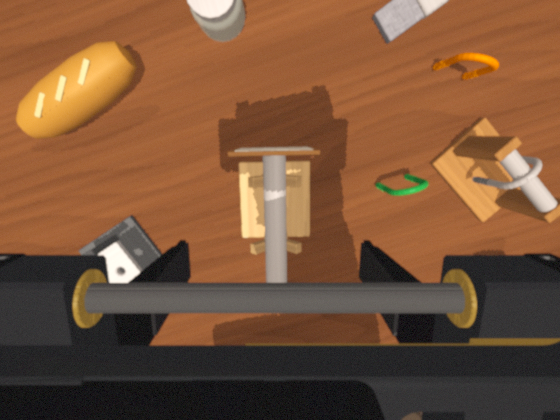

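The tube runs from about (274,155) at the plate to (277,282). The forks under it are at (275,180) and (276,247). I'll fit its edges.

```bash
python3 - <<'E'
from h import *
im=cv2.imread('w3raw.png'); g=cv2.cvtColor(im,cv2.COLOR_BGR2GRAY).astype(float); m=env.camera_model('wrist'); C=np.load('w3C.npy')
hsv=cv2.cvtColor(im,cv2.COLOR_BGR2HSV)
mid=[]
for v in list(range(200,240,2))+list(range(258,276,2)):
    s=hsv[v,240:312,1].astype(float); on=np.where(s<60)[0]+240
    if len(on): mid.append((v,on.min(),on.max(),(on.min()+on.max())/2))
mid=np.array(mid); print(mid[::3])
k=np.polyfit(mid[:,0],mid[:,3],1)
a=ray(m,C,np.polyval(k,258),258,100);b=ray(m,C,np.polyval(k,170),170,100);d=b-a
print(a.round(1),b.round(1),'yaw',np.rad2deg(np.arctan2(d[1],d[0])))
# plate top edge (z113) 
for v in (149,153,157): print(v,ray(m,C,275,v,113).round(1))
print(ray(m,C,277,283,100))
show(im[:,:,::-1],'w3c.png',225,135,105,155,3.8)
E
```

```text
[[200.  265.  284.  274.5]
 [206.  265.  285.  275. ]
 [212.  265.  284.  274.5]
 [218.  265.  284.  274.5]
 [224.  265.  284.  274.5]
 [230.  266.  285.  275.5]
 [236.  266.  285.  275.5]
 [260.  266.  286.  276. ]
 [266.  266.  286.  276. ]
 [272.  266.  286.  276. ]]
[442.8  27.2 100. ] [544.9  -3.1 100. ] yaw -16.575329492515483
149 [567.3 -11.6 113. ]
153 [563.3 -10.3 113. ]
157 [559.2  -9.  113. ]
[410.9629268   36.01747031 100.        ]
```

View pics/w3c.png

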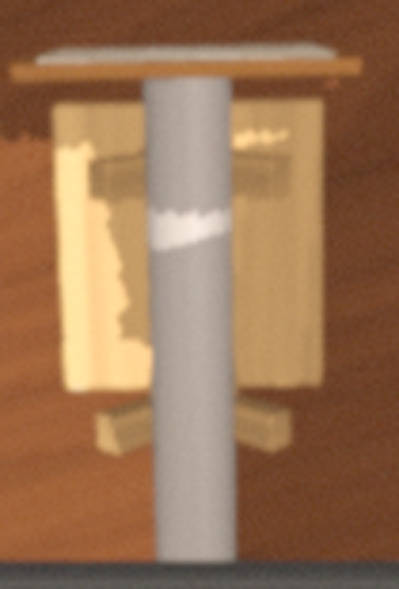

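```bash
python3 -m pendant '[0,0,0,-0.007,-1,0,0,0,0,-1]'; python3 - <<'E'
from h import *
go((494.8,11.8,130),-16.6); 
m=env.camera_model('wrist'); C=np.load('w3C.npy')
for v in (181,247): print(ray(m,C,276,v,106).round(1))
E
```

```text
t: 6.8
eef_pos: [518.9, 5.5, 298.6]
tcp_rot: [3.141, 0.0, -0.292]
ft_force: [0.2, 0.4, 0.3]
opening: 1.0
tcp [518.9   5.5 298.6] yaw -16.71 shift frac [-0.0623  0.0023  0.4215] turn frac -0.0006 t 6.8
[533.   -1.8 106. ]
[458.3  22.2 106. ]
```

```bash
python3 -m pendant '[-0.0155,0.0006,0.105,0,-1,-0.0155,0.0006,0.105,0,-1,-0.0155,0.0006,0.105,0,-1,-0.0155,0.0006,0.106,0,-1,0,0,0,0,-1]'; python3 - <<'E'
from h import *
im,m,C=wcam(); show(im,'w4.png'); go((494.8,11.8,81),-16.6)
im=env.read_camera('side'); show(im,'s4.png',190,110,200,160,3.5)
E
```

```text
t: 7.42
eef_pos: [493.6, 11.9, 128.4]
tcp_rot: [3.141, 0.005, -0.292]
ft_force: [0.3, 0.9, 0.6]
opening: 1.002
tcp [494.9  11.7 130.2] yaw -16.75 shift frac [-1.00e-04 -2.00e-04  1.23e-01] turn frac -0.0009 t 7.47
```

View pics/w4.png

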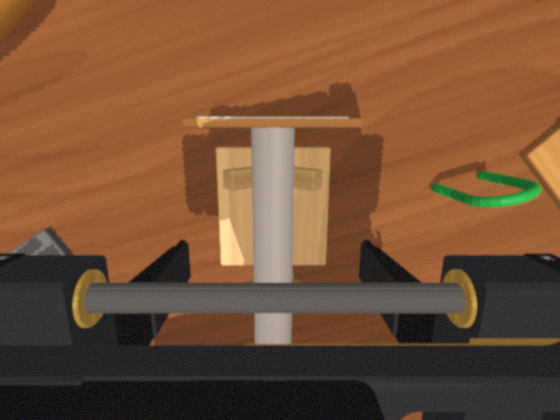

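View pics/s4.png

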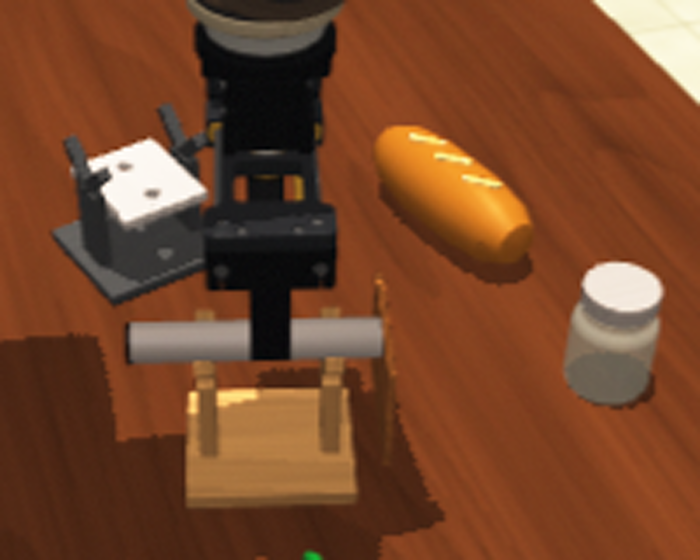

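The fingers straddle the tube (tube at column 273 in the wrist view) and sit between the two forks in the side view. Now I'll go down and grip.

```bash
python3 -m pendant '[0,0,0.061,0,-1,0,0,0.062,0,-1,0,0,0,0,-1,0,0,0,0,1,0,0,0,0,1,0,0,0,0,1,0,0,0,0,1,0,0,0,0,1]'; python3 - <<'E'
from h import *
go((494.8,11.8,200),-16.6); print(env.state()['opening']*95)
E
```

```text
t: 8.52
eef_pos: [494.9, 11.7, 81.1]
tcp_rot: [3.142, -0.0, -0.293]
ft_force: [0.6, -0.0, 0.8]
opening: 0.529
tcp [494.9  11.7  81.1] yaw -16.77 shift frac [-3.000e-04 -1.000e-04 -2.973e-01] turn frac -0.0009 t 8.53
50.24324066180381
```

```bash
python3 -m pendant '[0,0,0,0,1,0,0,0,0,1,0,0,0,0,1,0,0,0,0,1]'; python3 -m pendant '[0,0,0,0,1,0,0,0,0,1]'
```

```text
t: 9.02
eef_pos: [495.1, 12.3, 81.1]
tcp_rot: [-3.141, -0.0, -0.293]
ft_force: [0.9, 6.9, 1.5]
opening: 0.267
t: 9.28
eef_pos: [495.1, 12.3, 81.1]
tcp_rot: [-3.141, -0.0, -0.293]
ft_force: [0.6, 6.4, 1.5]
opening: 0.268
```

The grip is on the 26 mm tube (opening 25.5 mm). Lifting.

```bash
python3 -m pendant '[0,0,-0.03,0,1,0,0,-0.06,0,1,0,0,-0.09,0,1,0,0,-0.09,0,1,0,0,-0.04,0,1,0,0,0,0,1]'; python3 - <<'E'
from h import *
im,m,C=wcam(); show(im,'w5.png'); go((471.1,255.7,200),15.3)
im=env.read_camera('side'); show(im,'s5.png',150,50,250,200,3)
print(env.state()['opening'])
E
```

```text
t: 10.02
eef_pos: [495.1, 11.6, 206.2]
tcp_rot: [-3.141, -0.002, -0.293]
ft_force: [-0.0, -1.0, -4.1]
opening: 0.264
tcp [494.6  11.7 205.2] yaw -16.76 shift frac [-0.2323 -0.5672  0.0127] turn frac -0.1781 t 10.07
0.2643649034767886
```

View pics/w5.png

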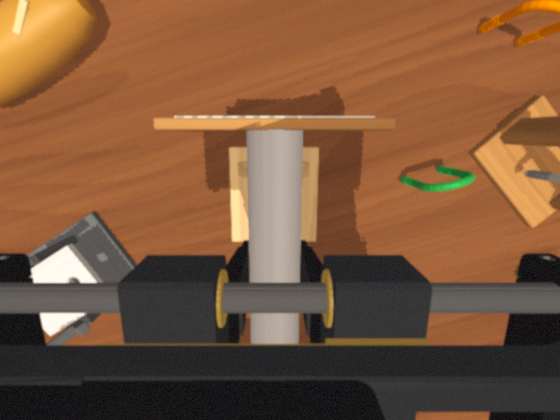

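View pics/s5.png

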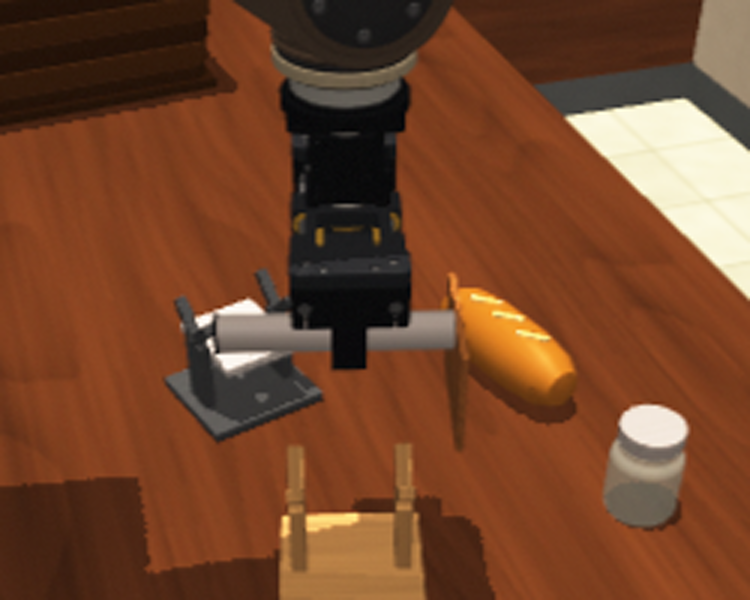

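The sign hangs level in the grip with its plate on the far side. Moving over the bracket and turning.

```bash
python3 -m pendant '[-0.036,-0.0963,0,0,1,-0.036,-0.0963,0,0,1,-0.036,-0.0963,0,0,1,-0.036,-0.0963,0,0,1,-0.036,-0.0963,0,0,1,-0.036,-0.0963,0,0,1,0,0,0,-0.045,1,0,0,0,-0.045,1,0,0,0,-0.045,1,0,0,0,-0.043,1]'; python3 -m pendant '[0,0,0,0,1,0,0,0,0,1]';python3 - <<'E'
from h import *
im,m,C=wcam(); show(im,'w6.png'); go((478.8,257.8,150),15.3);cv2.imwrite('w6raw.png',im[:,:,::-1]); np.save('w6C.npy',C)
for p in ([465.6,276,66],[476.7,235.3,66]): print(proj(m,C,p).round(1))
im=env.read_camera('side'); show(im,'s6.png',150,50,250,200,3)
print(env.state()['opening'])
E
```

```text
t: 11.38
eef_pos: [478.3, 257.7, 203.6]
tcp_rot: [3.141, 0.002, 0.271]
ft_force: [-0.2, -0.6, -3.8]
opening: 0.268
t: 11.62
eef_pos: [478.6, 257.8, 204.4]
tcp_rot: [3.141, 0.001, 0.264]
ft_force: [-0.3, -0.0, -3.4]
opening: 0.267
tcp [478.7 257.8 204.5] yaw 15.14 shift frac [3.000e-04 1.000e-04 1.364e-01] turn frac -0.0009 t 11.68
[252.6 212.4]
[295.7 212.3]
0.26667251105223855
```

View pics/w6.png

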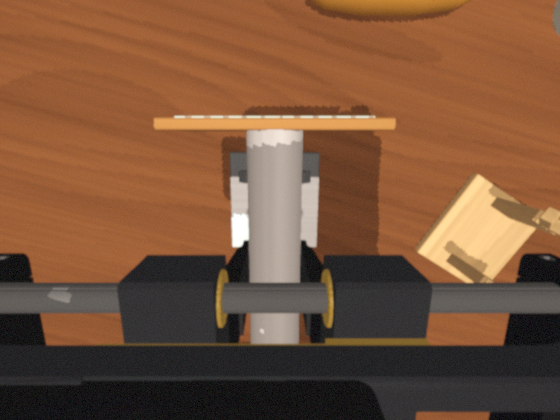

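View pics/s6.png

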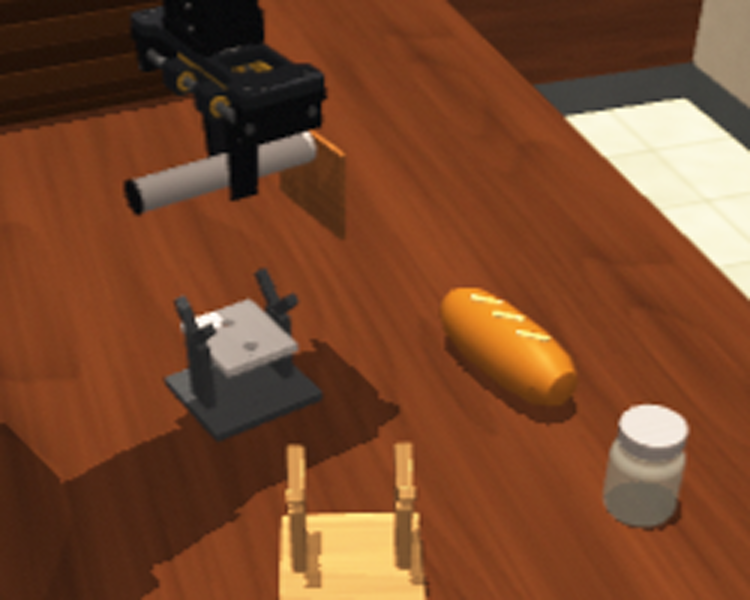

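The bracket is square to the tool, centred at column 275 under the tube. Lowering in stages.

```bash
python3 -m pendant '[0,0,0.08,0,1,0,0,0.08,0,1,0,0,0.08,0,1,0,0,0.04,0,1,0,0,0.01,0,1,0,0,0,0,1]'; python3 -m pendant '[0,0,0.006,0,1,0,0,0.006,0,1,0,0,0,0,1]'; python3 - <<'E'
from h import *
go((478.8,257.8,81),15.3)
im=env.read_camera('side'); show(im,'s7.png',180,100,120,110,5)
im=env.read_camera('wrist'); show(im,'w7.png')
E
```

```text
t: 12.48
eef_pos: [479.2, 258.1, 89.6]
tcp_rot: [3.142, -0.001, 0.266]
ft_force: [0.5, 0.2, -3.2]
opening: 0.27
t: 12.85
eef_pos: [478.8, 257.9, 84.3]
tcp_rot: [3.142, -0.0, 0.267]
ft_force: [-0.4, 0.4, -2.6]
opening: 0.267
tcp [478.8 257.9  84.3] yaw 15.28 shift frac [-0.0002  0.0003  0.0082] turn frac -0.0001 t 12.85
```

View pics/s7.png

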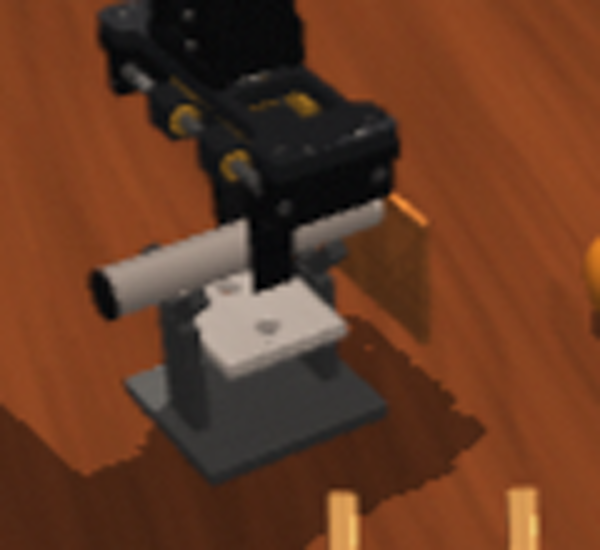

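View pics/w7.png

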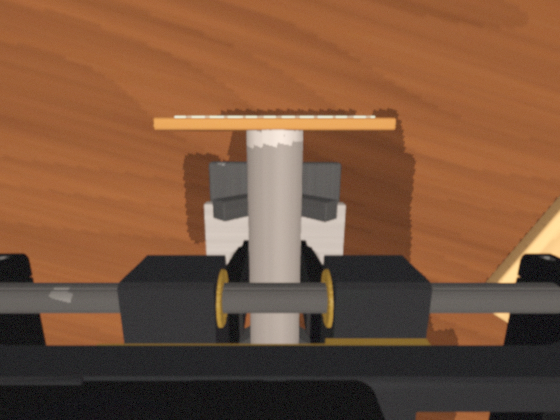

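The tube is centred between the fork arms (plate 205–345, tube at 275). Lowering the last few mm.

```bash
python3 -m pendant '[0,0,0.004,0,1,0,0,0.004,0,1,0,0,0,0,1]'; python3 -m pendant '[0,0,0.002,0,1,0,0,0,0,1]'
```

```text
t: 13.32
eef_pos: [478.9, 257.9, 81.1]
tcp_rot: [3.142, -0.0, 0.266]
ft_force: [-1.3, -1.0, 0.1]
opening: 0.265
t: 13.58
eef_pos: [478.9, 258.0, 81.0]
tcp_rot: [-3.142, -0.001, 0.267]
ft_force: [-3.4, -0.9, 9.2]
opening: 0.263
```

```bash
python3 -m pendant '[0,0,0,0,0,0,0,0,0,0,0,0,0,0,0]'; python3 -m pendant '[0,0,-0.03,0,-0.3,0,0,-0.1,0,-0.5,0,0,-0.12,0,-1,0,0,-0.1,0,-1,0,0,0,0,-1]'; python3 - <<'E'
from h import *
im=env.read_camera('side'); show(im,'s8.png',180,100,120,110,5); cv2.imwrite('s8raw.png',im[:,:,::-1])
im,m,C=wcam(); show(im,'w8.png');cv2.imwrite('w8raw.png',im[:,:,::-1]); np.save('w8C.npy',C)
for c in('side','wrist'):
  for t in ("sign","sign_plate","bracket"):
    print(t,[(np.round(d["xyz"],1),round(d["confidence"],2)) for d in env.landmark_of(t,c)][:2])
s=env.state();print(s['eef_pos'],s['tcp_rot'],s['t'])
E
```

```text
t: 13.95
eef_pos: [478.8, 257.9, 80.1]
tcp_rot: [3.141, 0.0, 0.267]
ft_force: [0.6, 0.1, 0.1]
opening: 0.488
t: 14.58
eef_pos: [479.8, 258.4, 223.8]
tcp_rot: [-3.141, -0.006, 0.267]
ft_force: [-0.1, 0.5, -0.3]
opening: 0.962
sign [(array([472.1, 262.3,  94.5]), 0.75), (array([549. , 275.8,  73.3]), 0.51)]
sign_plate [(array([549.6, 276.9,  78.3]), 0.93)]
bracket [(array([470.4, 255.1,   1.6]), 0.61)]
sign [(array([470.3, 257.2,  99.2]), 0.74), (array([546.7, 272.3,  72.9]), 0.61)]
sign_plate [(array([550.3, 273.6,  72.9]), 0.95)]
bracket [(array([471.7, 261.7,   3. ]), 0.79)]
[478.63240391 257.84805617 219.40408519] [3.14137022e+00 1.50868148e-03 2.66635856e-01] 14.975
```

View pics/s8.png

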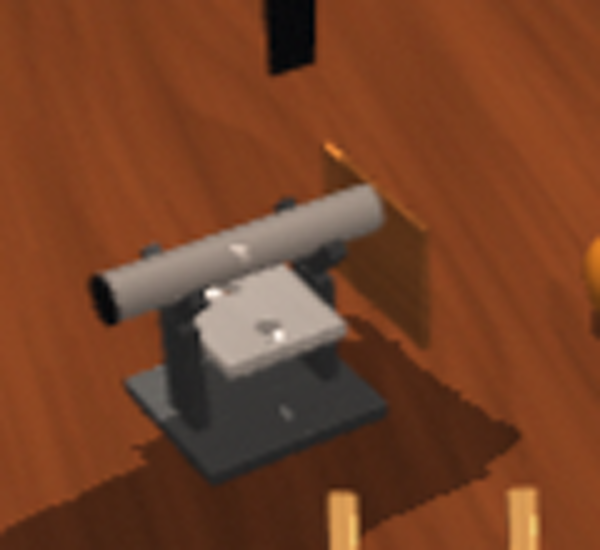

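View pics/w8.png

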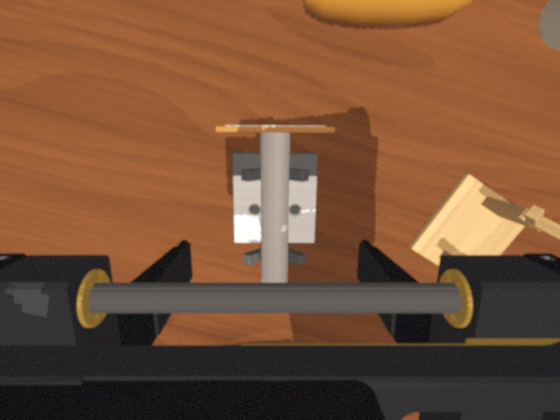

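The bar lies in both forks with the plate upright on the far side, and both holes are visible at (254,209) and (295,209). Re-measuring the holes from here.

```bash
python3 - <<'E'
from h import *
im=cv2.imread('w8raw.png'); g=cv2.cvtColor(im,cv2.COLOR_BGR2GRAY).astype(float); m=env.camera_model('wrist'); C=np.load('w8C.npy')
pts=[]
for (u,v) in ((254,209),(295,209)):
    p=g[v-9:v+10,u-7:u+8]; yy,xx=np.mgrid[-9:10,-7:8]; w=np.clip(130-p,0,None)*((xx**2+yy**2)<45); c=(u+(w*xx).sum()/w.sum(),v+(w*yy).sum()/w.sum())
    P=ray(m,C,*c,65); pts.append(P); print(np.round(c,2),P.round(1))
d=pts[0]-pts[1]; print('dist',np.linalg.norm(d),'yaw',np.rad2deg(np.arctan2(-d[0],d[1])),'mid',(pts[0]+pts[1])/2)
show(im[:,:,::-1],'w8c.png',225,150,100,110,5)
go((483,-263,300),25)
E
```

```text
[254.14 208.82] [466.  275.8  65. ]
[294.4  209.08] [476.7 235.5  65. ]
dist 41.663724004065884 yaw 14.868359288332883 mid [471.31989646 255.66225512  65.        ]
tcp [478.6 257.8 219.4] yaw 15.28 shift frac [-0.3329  1.259  -0.2007] turn frac -0.054 t 14.97
```

View pics/w8c.png

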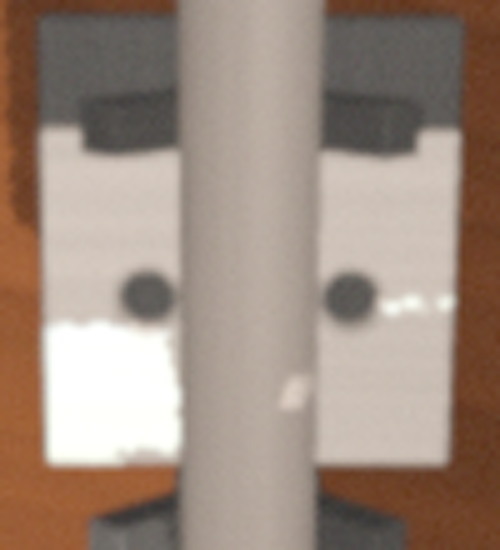

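```bash
python3 -m pendant '[-0.033,0.126,-0.02,0,-1,-0.033,0.126,-0.02,0,-1,-0.033,0.126,-0.02,0,-1,-0.033,0.126,-0.02,0,-1,-0.033,0.126,-0.02,0,-1,-0.033,0.126,-0.02,0,-1,-0.033,0.126,-0.02,0,-1,-0.033,0.126,-0.02,0,-1,-0.033,0.126,-0.02,0,-1,-0.033,0.126,-0.02,0,-1]'; python3 -m pendant '[0,0,0.06,-0.054,-1,0,0,0.06,0,-1,0,0,0,0,-1,0,0,0,0,-1]'; python3 - <<'E'
from h import *
im,m,C=wcam(); show(im,'w9.png',180,110,200,150,4);cv2.imwrite('w9raw.png',im[:,:,::-1]); np.save('w9C.npy',C)
s=env.state();print(s['eef_pos'],s['tcp_rot'],s['t'])
for t in ("rack","ubolt","leg_left","leg_right"):
    print(t,[(np.round(d["xyz"],1),round(d["confidence"],2)) for d in env.landmark_of(t,'wrist')][:3])
E
```

```text
t: 16.23
eef_pos: [484.0, -264.8, 300.1]
tcp_rot: [-3.141, 0.0, 0.267]
ft_force: [1.1, 0.5, 0.2]
opening: 1.001
t: 16.73
eef_pos: [484.6, -263.1, 252.9]
tcp_rot: [3.141, -0.0, 0.436]
ft_force: [0.6, -0.4, 0.1]
opening: 0.999
[ 484.69634419 -263.12228064  253.15395822] [ 3.14042260e+00 -5.82055551e-04  4.36415736e-01] 16.775
rack [(array([ 443. , -284.2,   -3.4]), 0.95)]
ubolt [(array([ 589.6, -260.2,   55.7]), 0.98), (array([ 303.3, -271.4,   57.1]), 0.91), (array([ 471.2, -155.6,   55.8]), 0.84)]
leg_left [(array([ 472.4, -138.4,   -1.2]), 0.67), (array([ 579.6, -278.8,   -2.9]), 0.63), (array([ 441.9, -256.4,   24.3]), 0.6)]
leg_right [(array([ 464. , -294.6,   24. ]), 0.84), (array([ 600.5, -242.9,   -2.8]), 0.77), (array([ 471.2, -181.9,   -1.4]), 0.69)]
```

View pics/w9.png

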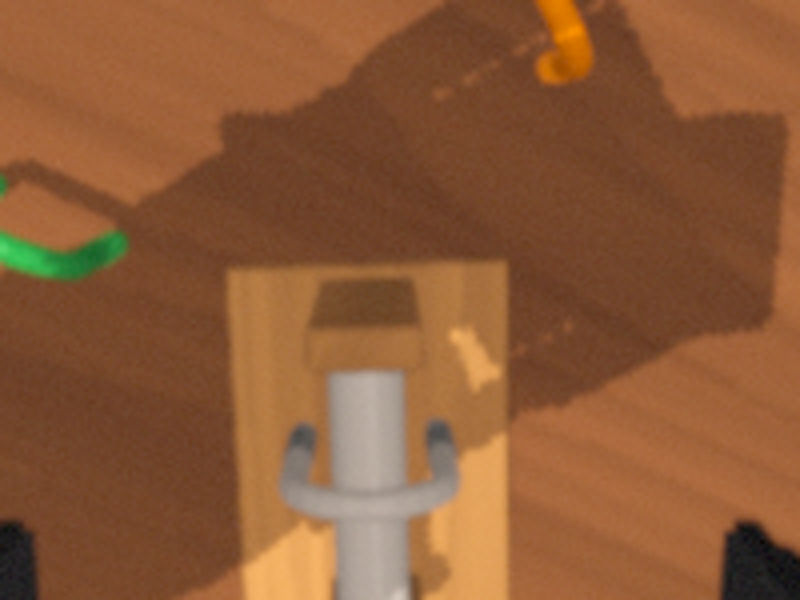

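```bash
python3 - <<'E'
from h import *
m=env.camera_model('wrist'); C=np.load('w9C.npy')
f=lambda u,v,z: ray(m,C,180+u/4,110+v/4,z)
a=f(367,372,100);b=f(374,580,100);d=a-b;print('rod',a.round(1),b.round(1),np.rad2deg(np.arctan2(d[1],d[0])))
print('crown',f(370,503,104).round(1))
l=f(303,435,25);r=f(440,431,25);d=l-r;print('tips',l.round(1),r.round(1),np.linalg.norm(d),'yaw',np.rad2deg(np.arctan2(-d[0],d[1])),(l+r)/2)
l=f(300,470,83);r=f(440,463,83);print('shoulder inner',l,r,(l+r)/2)
E
```

```text
rod [ 482.3 -261.6  100. ] [ 432. -287.  100.] 26.74423669389345
crown [ 452.1 -276.5  104. ]
tips [ 440.4 -258.1   25. ] [ 460.  -296.9   25. ] 43.48567550762194 yaw 26.680102756165272 [ 450.20398493 -277.49920189   25.        ]
shoulder inner [ 446.45238929 -257.92238077   83.        ] [ 464.36852786 -291.71977617   83.        ] [ 455.41045858 -274.82107847   83.        ]
```

```bash
python3 -m pendant '[0,0,0,-0.0094,-1,0,0,0,0,-1]'; python3 -c "
from h import *
go((451.3,-277.2,125),26.7)"
```

```text
t: 17.23
eef_pos: [484.3, -263.0, 252.4]
tcp_rot: [3.141, -0.0, 0.467]
ft_force: [-0.2, -0.0, 0.6]
opening: 0.998
tcp [ 484.3 -263.   252.4] yaw 26.74 shift frac [-0.0897 -0.0056  0.3184] turn frac 0.0002 t 17.23
```

```bash
python3 -m pendant '[-0.03,-0.0019,0.106,0,-1,-0.03,-0.0019,0.106,0,-1,-0.03,-0.0019,0.106,0,-1,0,0,0,0,-1,0,0,0,0,-1]'; python3 - <<'E'
from h import *
im,m,C=wcam(); show(im,'w10.png')
im=env.read_camera('side'); show(im,'s10.png',230,230,150,150,4); im=env.read_camera('scene'); show(im,'c10.png',80,160,140,140,4)
go((451.3,-277.2,64),26.7)
E
```

```text
t: 17.85
eef_pos: [452.0, -277.6, 126.4]
tcp_rot: [3.14, -0.001, 0.466]
ft_force: [0.5, -0.3, 0.0]
opening: 1.0
tcp [ 452.  -277.5  126.6] yaw 26.71 shift frac [-0.0015 -0.0018  0.1565] turn frac 0.0001 t 18.0
```

View pics/w10.png

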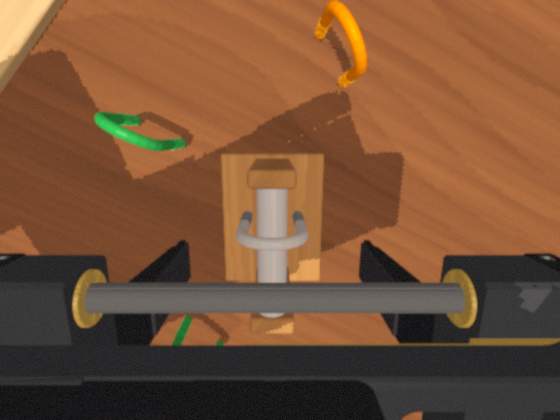

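View pics/s10.png

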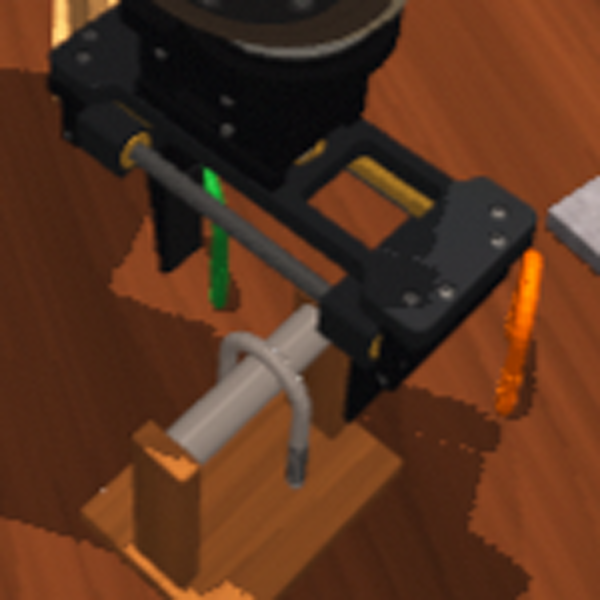

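View pics/c10.png

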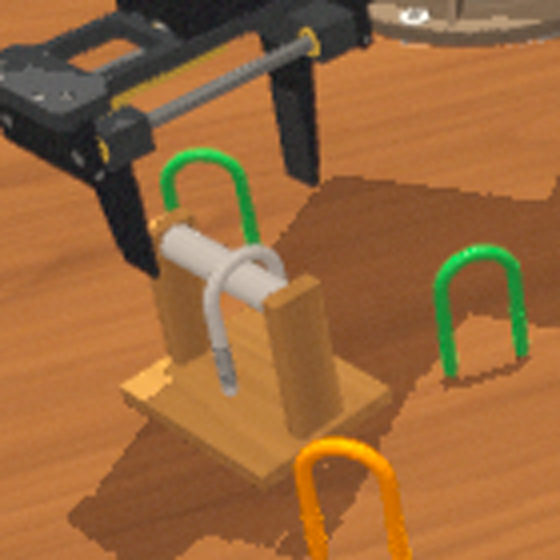

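```bash
python3 - <<'E'
from h import *
m=env.camera_model('wrist'); C=pose()@m['tool_from_camera']
print(proj(m,C,(452,-277.5,104)), proj(m,C,(452,-277.5,83)))
print('crown',ray(m,C,273,243,104).round(1))
for u,v in ((247,216),(298,216)): print(ray(m,C,u,v,25).round(1))
ms,Cs=fixed('side'); mc,Cc=fixed('scene')
print('side crop px of crown at tcp', (proj(ms,Cs,(452,-277.5,104))-230)*4,'scene',(proj(mc,Cc,(452,-277.5,104))-[80,160])*4)
E
```

```text
[274.19951758 244.36543676] [274.11277607 234.25795978]
crown [ 452.5 -276.4  104. ]
[ 439.9 -257.5   25. ]
[ 459.7 -296.9   25. ]
side crop px of crown at tcp [265.17754335 357.65159342] scene [231.87421603 257.75223919]
```

```bash
python3 - <<'E'
from h import *
y=np.deg2rad(26.7); Y=np.array([-np.sin(y),np.cos(y),0])
c=np.array([452.3,-276.8,83])
for n,off,k in(('side',(230,230),4),('scene',(80,160),4)):
    im=env.read_camera(n); m,C=fixed(n)
    v=im[off[1]:off[1]+140,off[0]:off[0]+140]; v=cv2.resize(v,None,fx=k,fy=k)[:,:,::-1].copy()
    P=[c+Y*21-[0,0,58]]+[c+21*np.cos(a)*Y+[0,0,21*np.sin(a)] for a in np.linspace(0,np.pi,15)]+[c-Y*21-[0,0,58]]
    q=np.array([(proj(m,C,p)-off)*k for p in P]).astype(int); cv2.polylines(v,[q],False,(0,0,255),1)
    cv2.imwrite('pics/ov_'+n+'.png',v)
E
```

```text
(no output)
```

View pics/ov_scene.png

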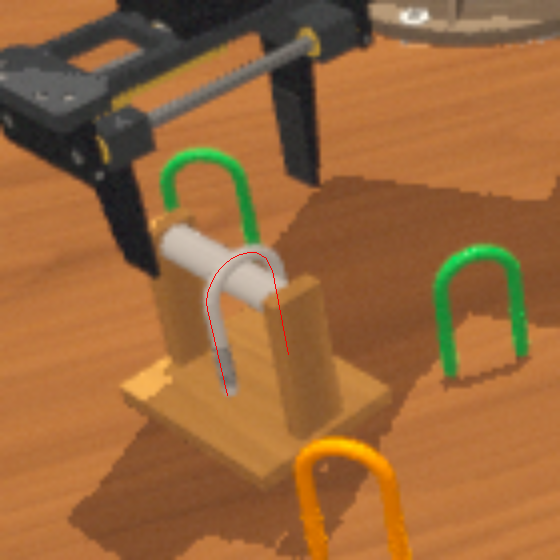

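View pics/ov_side.png

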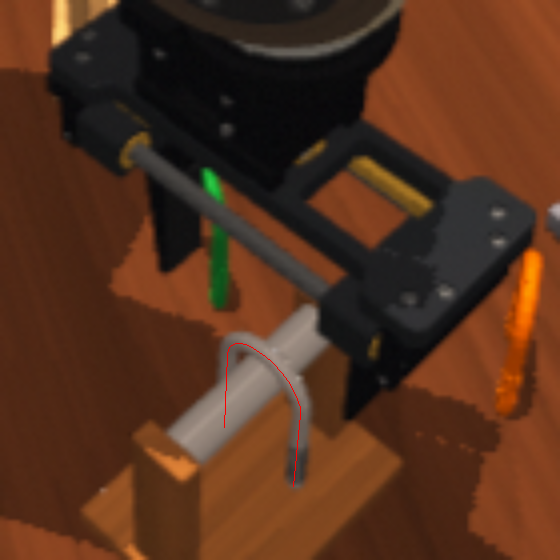

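The projected U-bolt model lies on the silver bolt in both views, within 1–2 px. Descending and gripping.

```bash
python3 -m pendant '[0,0,0.07,0,-1,0,0,0.07,0,-1,0,0,0.016,0,-1,0,0,0,0,1,0,0,0,0,1,0,0,0,0,1,0,0,0,0,1,0,0,0,0,1,0,0,0,0,1]'; python3 -m pendant '[0,0,0,0,1,0,0,0,0,1]'
```

```text
t: 19.23
eef_pos: [451.2, -277.2, 62.7]
tcp_rot: [3.141, -0.0, 0.466]
ft_force: [-0.5, -0.7, 0.5]
opening: 0.515
t: 19.48
eef_pos: [451.2, -277.2, 62.7]
tcp_rot: [3.141, -0.0, 0.466]
ft_force: [0.5, 0.1, 1.9]
opening: 0.515
```

Gripped at 49 mm, against 50 mm over the legs. Lifting.

```bash
python3 -m pendant '[0,0,-0.03,0,1,0,0,-0.06,0,1,0,0,-0.1,0,1,0,0,-0.12,0,1,0,0,-0.09,0,1,0,0,0,0,1,0,0,0,0,1]'; python3 - <<'E'
from h import *
im,m,C=wcam(); show(im,'w11.png');cv2.imwrite('w11raw.png',im[:,:,::-1]); np.save('w11C.npy',C)
im=env.read_camera('side'); show(im,'s11.png',200,150,200,200,3)
im=env.read_camera('scene'); show(im,'c11.png',50,100,200,200,3)
go((471.2,255.7,230),15.1); print(env.state()['ft_force'],env.state()['opening'])
E
```

```text
t: 20.35
eef_pos: [450.7, -276.8, 222.2]
tcp_rot: [-3.141, 0.0, 0.466]
ft_force: [-0.3, 0.7, -1.4]
opening: 0.516
tcp [ 450.8 -276.9  221.6] yaw 26.69 shift frac [ 0.6437 -1.1667 -0.0195] turn frac 0.0644 t 20.5
[-0.12601301  0.5089748  -1.31548459] 0.5186606053973758
```

View pics/w11.png

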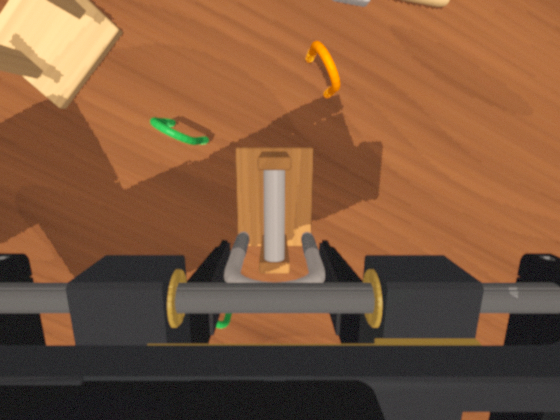

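View pics/s11.png

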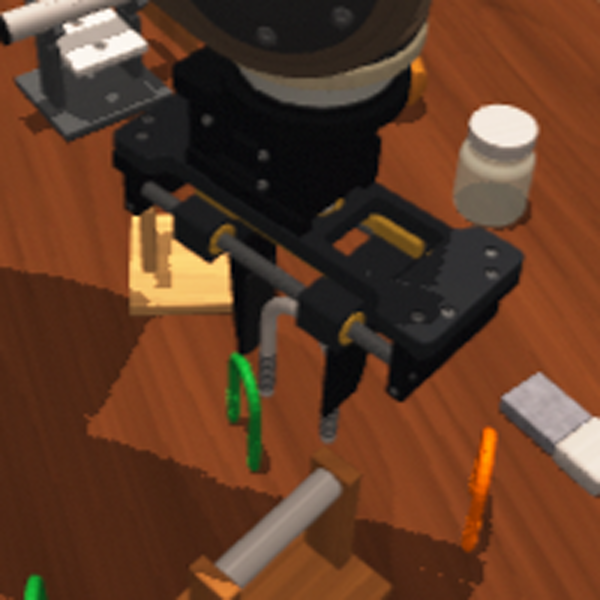

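View pics/c11.png

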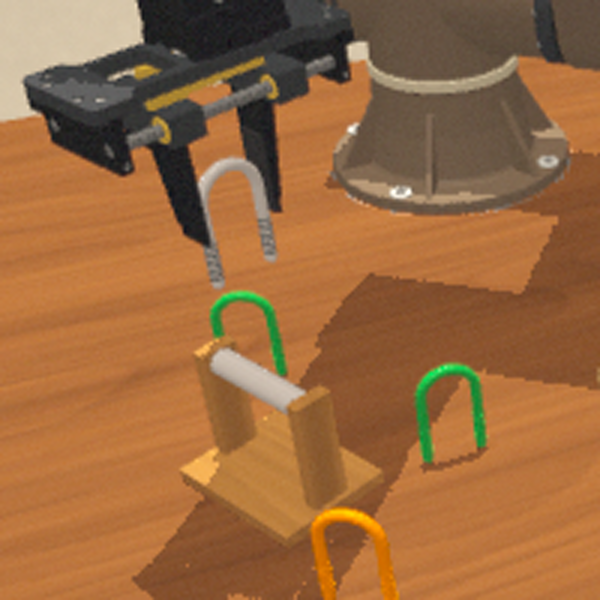

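The bolt hangs straight in the grip, leg tips at (241,240) and (309,240) in the wrist view. I'll work out where the tips are in the tool frame.

```bash
python3 - <<'E'
from h import *
im=cv2.imread('w11raw.png'); show(im[:,:,::-1],'w11c.png',215,220,120,75,6)
m=env.camera_model('wrist'); 
Ct=m['tool_from_camera']
for u,v in ((241,240),(309,240)): print(ray(m,Ct,u,v,38).round(1))
for x in (-2,0,2): print(x,[proj(m,Ct,(x,y,38)).round(1) for y in (-21,21)],[proj(m,Ct,(x,0,-42)).round(1)])
E
```

```text
[ -2.3 -22.4  38. ]
[-2.4 23.5 38. ]
-2 [array([243.1, 239.5]), array([305.3, 239.5])] [array([274.3, 298. ])]
0 [array([243. , 236.7]), array([305.4, 236.7])] [array([274.3, 293.8])]
2 [array([243. , 233.9]), array([305.5, 233.8])] [array([274.3, 289.6])]
```

View pics/w11c.png

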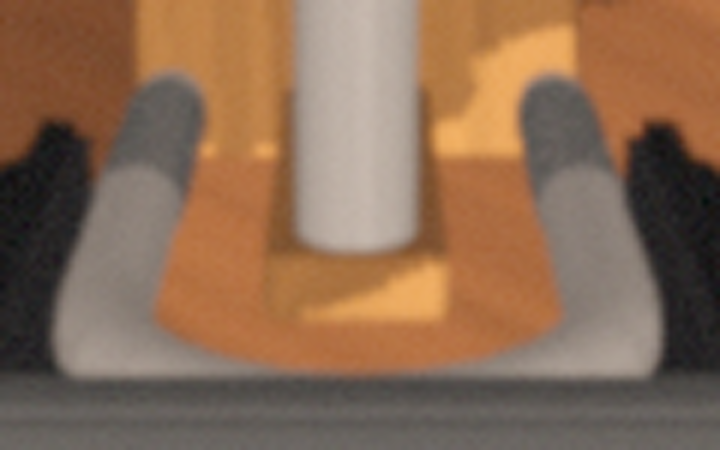

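```bash
python3 -m pendant '[0.0646,-0.1166,0,0,1,0.0646,-0.1166,0,0,1,0.0646,-0.1166,0,0,1,0.0646,-0.1166,0,0,1,0.0646,-0.1166,0,0,1,0.0646,-0.1166,0,0,1,0.0646,-0.1166,0,0,1,0.0646,-0.1166,0,0,1,0.0646,-0.1166,0,0,1,0.0646,-0.1166,0,0,1]'; python3 -m pendant '[0,0,0,0.032,1,0,0,0,0.0325,1,0,0,0,0,1,0,0,0,0,1]';python3 - <<'E'
from h import *
go((472,255.9,165),15.1)
E
```

```text
t: 21.75
eef_pos: [472.1, 257.3, 221.8]
tcp_rot: [3.142, 0.002, 0.466]
ft_force: [0.2, -0.5, -1.6]
opening: 0.522
t: 22.25
eef_pos: [472.4, 255.4, 222.2]
tcp_rot: [3.141, 0.001, 0.265]
ft_force: [-0.3, 0.0, -0.8]
opening: 0.517
tcp [472.4 255.4 222.2] yaw 15.19 shift frac [-0.0006 -0.0014  0.1429] turn frac 0.0005 t 22.25
```

```bash
python3 -m pendant '[-0.0006,-0.0014,0.07,0,1,0,0,0.073,0,1,0,0,0,0,1,0,0,0,0,1]';python3 - <<'E'
from h import *
go((472,255.9,165),15.1)
im,m,C=wcam(); cv2.imwrite('w12raw.png',im[:,:,::-1]); np.save('w12C.npy',C); show(im,'w12.png',195,150,160,120,5)
im=env.read_camera('side'); show(im,'s12.png',150,80,150,120,5); cv2.imwrite('s12raw.png',im[:,:,::-1])
E
```

```text
t: 22.75
eef_pos: [472.6, 256.1, 166.2]
tcp_rot: [-3.142, -0.001, 0.264]
ft_force: [0.5, -0.4, -1.3]
opening: 0.519
tcp [472.6 256.1 166.2] yaw 15.11 shift frac [-0.0015  0.0002  0.0031] turn frac 0.0 t 22.75
```

View pics/w12.png

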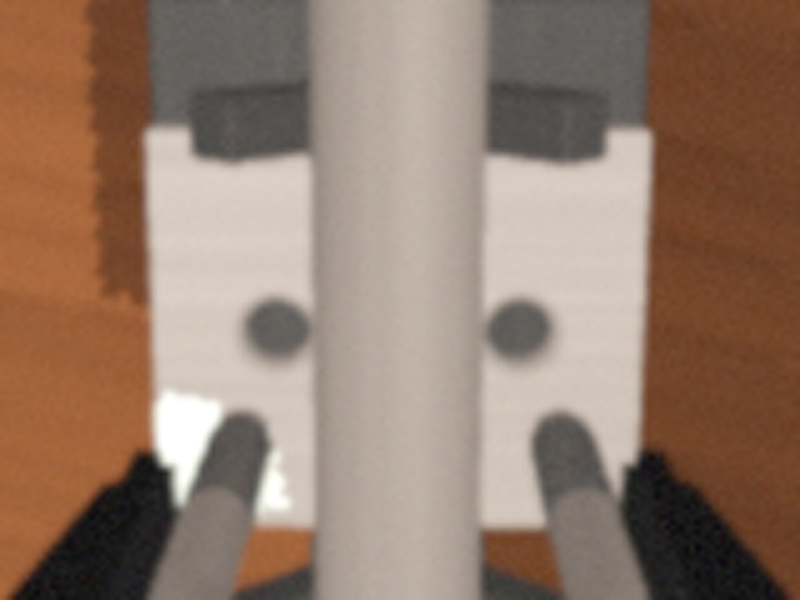

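View pics/s12.png

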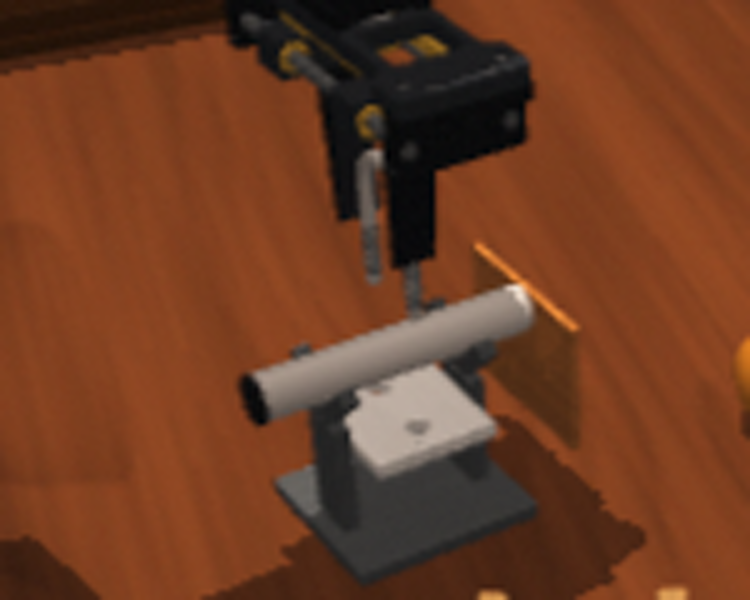

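```bash
python3 - <<'E'
from h import *
m=env.camera_model('wrist'); Ct=m['tool_from_camera']
f=lambda u,v,z: ray(m,Ct,195+u/5,150+v/5,z)
print('holes',f(277,327,100.7).round(1),f(519,327,100.7).round(1))
print('leg far edge',f(243,411,38).round(1),f(559,411,38).round(1))
print('base/tube centre', f(398,300,66).round(1), f(150,128,100).round(1), f(650,128,100).round(1))
E
```

```text
holes [ -1.1 -20.3 100.7] [ -1.2  21.4 100.7]
leg far edge [  3.2 -20.4  38. ] [ 3.2 22.1 38. ]
base/tube centre [11.9  0.5 66. ] [ 33.3 -40.8 100. ] [ 33.3  42.6 100. ]
```

Hole centres are at (-1.1, 0.5) mm in the tool frame and the leg tips at (-0.8, 0.8), so they align within 0.5 mm. Lowering to just above the plate for another look.

```bash
python3 -m pendant '[-0.0008,-0.0008,0.04,0,1,0,0,0.05,0,1,0,0,0.04,0,1,0,0,0.012,0,1,0,0,0,0,1,0,0,0,0,1]';python3 - <<'E'
from h import *
go((472,255.9,108),15.1)
im,m,C=wcam(); cv2.imwrite('w13raw.png',im[:,:,::-1]); show(im,'w13.png',195,170,160,120,5)
im=env.read_camera('side'); show(im,'s13.png',180,110,110,90,6.5)
im=env.read_camera('scene'); show(im,'c13.png',300,130,110,90,6.5)
E
```

```text
t: 23.6
eef_pos: [472.0, 256.4, 109.2]
tcp_rot: [-3.142, -0.001, 0.263]
ft_force: [-0.8, -0.8, -0.8]
opening: 0.521
tcp [472.  256.4 109.2] yaw 15.08 shift frac [-0.0004  0.0012  0.0029] turn frac -0.0001 t 23.6
```

View pics/w13.png

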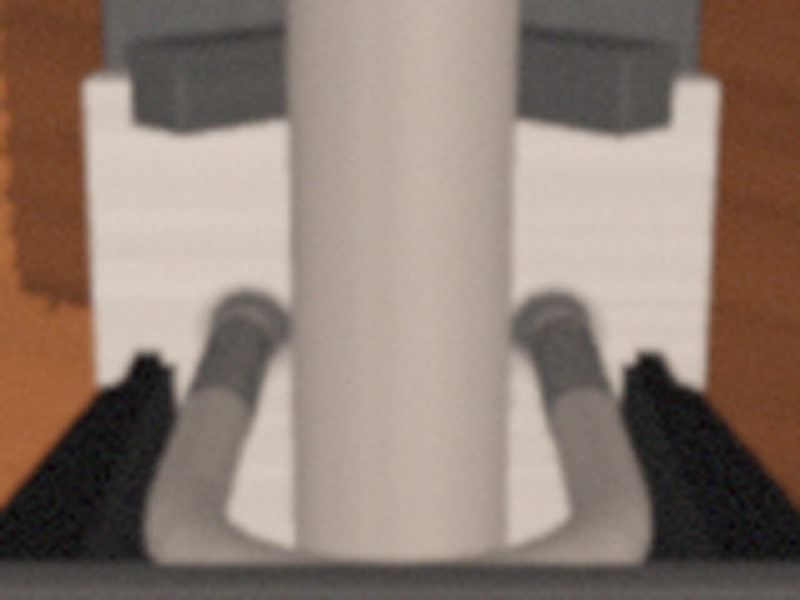

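View pics/s13.png

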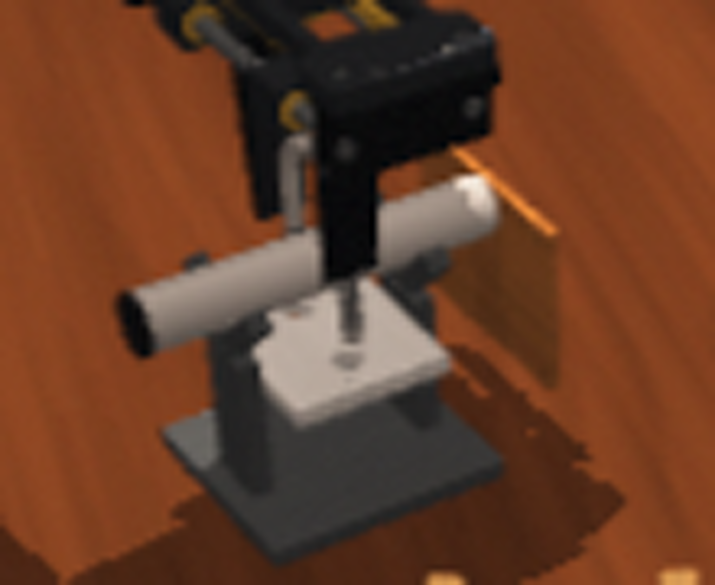

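View pics/c13.png

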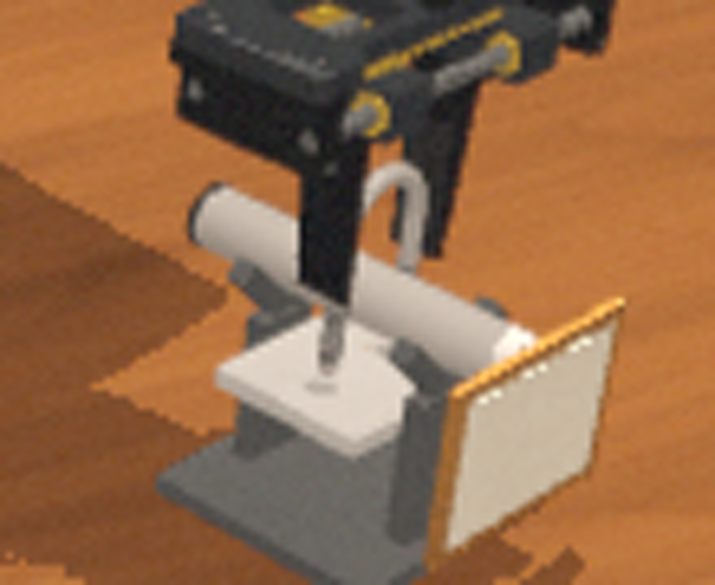

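Both leg tips sit concentrically over their holes, at (248,315) and (556,315) in the crop. Lowering with force checks.

```bash
python3 -m pendant '[0,0,0.006,0,1,0,0,0.006,0,1,0,0,0.006,0,1,0,0,0,0,1]'; python3 -m pendant '[0,0,0.006,0,1,0,0,0.006,0,1,0,0,0,0,1]'
```

```text
t: 24.25
eef_pos: [471.6, 256.3, 101.1]
tcp_rot: [3.141, 0.0, 0.263]
ft_force: [0.1, -0.3, -2.0]
opening: 0.515
t: 24.62
eef_pos: [471.7, 256.2, 96.4]
tcp_rot: [3.141, 0.0, 0.263]
ft_force: [-0.9, 0.1, -0.3]
opening: 0.516
```

The tips are in the holes with no contact force. Continuing down.

```bash
python3 -m pendant '[0,0,0.01,0,1,0,0,0.01,0,1,0,0,0.01,0,1,0,0,0.01,0,1,0,0,0,0,1]'; python3 -m pendant '[0,0,0.005,0,1,0,0,0,0,1,0,0,0,0,1]'; python3 - <<'E'
from h import *
im=env.read_camera('side'); show(im,'s14.png',180,110,110,90,6.5)
im=env.read_camera('scene'); show(im,'c14.png',300,130,110,90,6.5)
E
```

```text
t: 25.25
eef_pos: [471.6, 256.2, 80.2]
tcp_rot: [3.141, 0.001, 0.263]
ft_force: [-1.1, 0.4, -1.7]
opening: 0.518
t: 25.62
eef_pos: [471.7, 256.3, 78.6]
tcp_rot: [3.141, 0.0, 0.263]
ft_force: [-1.0, 0.5, -1.5]
opening: 0.515
```

View pics/c14.png

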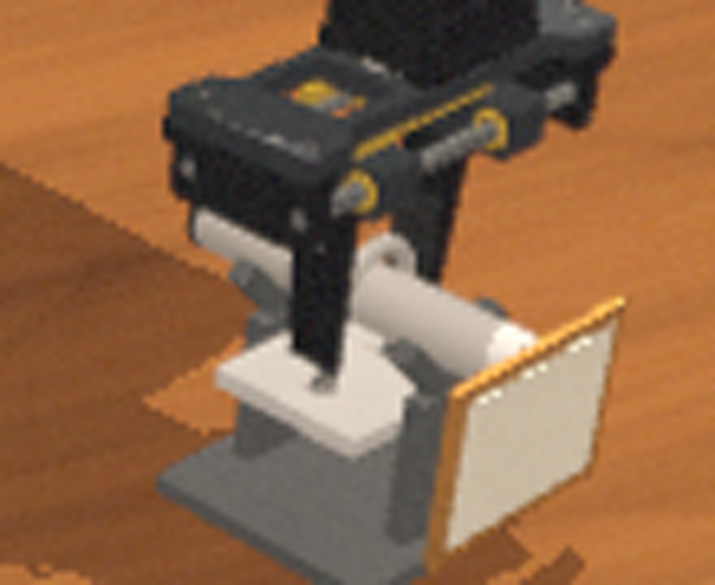

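The legs have passed through the plate. A few mm remain until the arch touches the bar.

```bash
python3 -m pendant '[0,0,0.004,0,1,0,0,0,0,1]'; python3 -m pendant '[0,0,0.003,0,1,0,0,0,0,1]'
```

```text
t: 25.98
eef_pos: [471.7, 256.3, 76.9]
tcp_rot: [3.141, 0.0, 0.263]
ft_force: [-1.6, -0.2, -1.2]
opening: 0.518
t: 26.22
eef_pos: [471.7, 256.3, 75.7]
tcp_rot: [3.142, 0.0, 0.263]
ft_force: [-2.3, -0.2, -0.5]
opening: 0.517
```

```bash
python3 -m pendant '[0,0,0.003,0,1,0,0,0,0,1]'; python3 -m pendant '[0,0,0,0,0.7,0,0,0,0,-0.2,0,0,0,0,-0.4,0,0,0,0,-0.4,0,0,0,0,-0.4]'; python3 - <<'E'
from h import *
im=env.read_camera('scene'); show(im,'c15.png',300,130,110,90,6.5)
im=env.read_camera('wrist'); show(im,'w15.png',155,150,240,180,3)
E
```

```text
t: 26.48
eef_pos: [471.8, 256.3, 75.3]
tcp_rot: [3.142, -0.001, 0.263]
ft_force: [-4.1, -1.9, 10.8]
opening: 0.515
t: 27.1
eef_pos: [471.8, 256.3, 74.5]
tcp_rot: [3.142, -0.0, 0.263]
ft_force: [0.2, -0.3, -0.4]
opening: 0.698
```

View pics/c15.png

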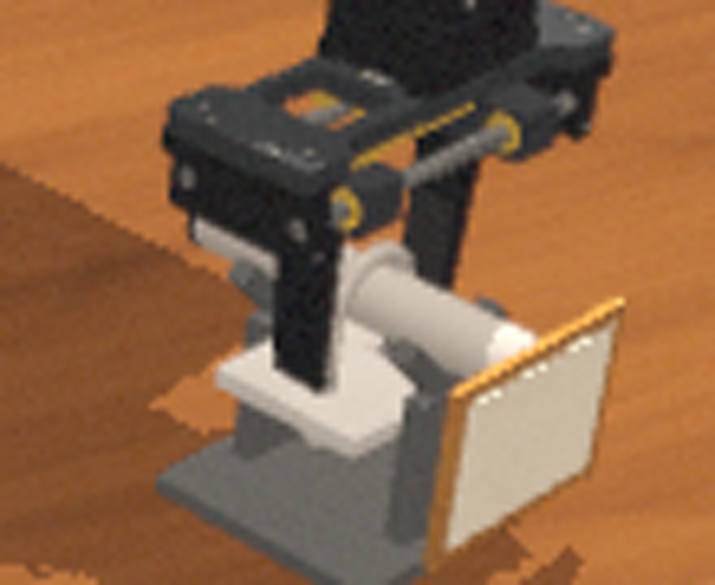

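View pics/w15.png

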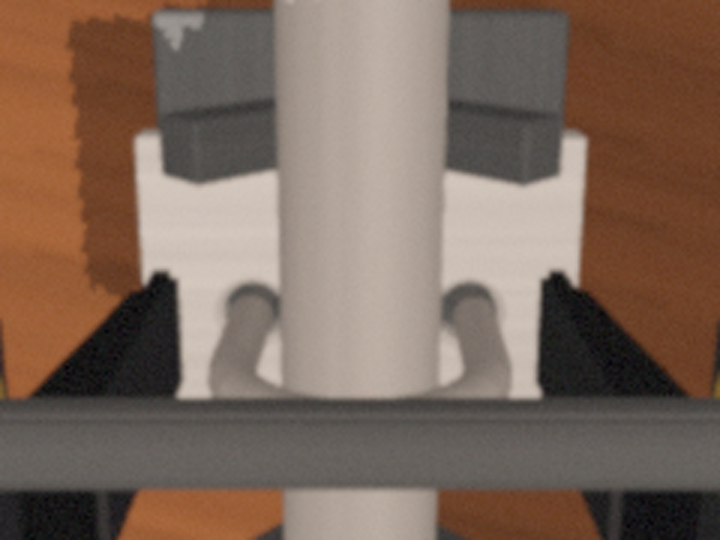

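The arch rests on the bar (10.8 N on contact at TCP 75.3), both legs are through, and the fingers are open. Retreating and checking.

```bash
python3 -m pendant '[0,0,-0.04,0,-0.4,0,0,-0.1,0,-0.6,0,0,-0.12,0,-1,0,0,-0.12,0,-1,0.1,0,0,0,-1,0,0,0,0,-1,0,0,0,0,-1,0,0,0,0,-1]'; python3 - <<'E'
from h import *
im=env.read_camera('scene'); show(im,'c16.png',300,130,110,90,6.5)
im=env.read_camera('side'); show(im,'s16.png',180,110,110,90,6.5)
im,m,C=wcam(); show(im,'w16.png')
for c in('side','scene','wrist'):
  for t in ("sign","sign_plate","ubolt","leg_left","leg_right","loaf","jar","brush"):
    print(c,t,[(np.round(d["xyz"],1),round(d["confidence"],2)) for d in env.landmark_of(t,c) if t in("loaf","jar","brush") or d["xyz"][1]>150])
s=env.state();print(s['eef_pos'],s['t'],s['ft_force'])
E
```

```text
t: 28.2
eef_pos: [509.6, 266.6, 226.6]
tcp_rot: [3.141, 0.001, 0.263]
ft_force: [-0.4, 0.1, -0.0]
opening: 0.998
side sign [(array([470.1, 260.5,  99.5]), 0.64), (array([479.7, 235.5,  35.5]), 0.48), (array([475. , 234.2,  66.5]), 0.27)]
side sign_plate [(array([545.5, 277.2,  77.5]), 0.96)]
side ubolt [(array([474.3, 254. ,  98.5]), 0.4)]
side leg_left [(array([466.3, 271. ,  40.8]), 0.52)]
side leg_right [(array([479.6, 236.3,  38.1]), 0.56)]
side loaf [(array([7.127e+02, 2.084e+02, 4.000e-01]), 0.93), (array([479.7, 235.8,  35.9]), 0.44)]
side jar [(array([744.7,   4.4,  -1.9]), 0.59)]
side brush [(array([ 691.9, -259.5,    1.4]), 0.59)]
scene sign [(array([471.7, 256.6, 101.3]), 0.68)]
scene sign_plate [(array([547.5, 280.7,  69.6]), 0.89)]
scene ubolt [(array([471.5, 256.2,  97. ]), 0.5)]
scene leg_left [(array([469.2, 273.9,  39. ]), 0.56)]
scene leg_right [(array([482.6, 236.2,  40.1]), 0.61)]
scene loaf [(array([ 7.102e+02,  2.077e+02, -3.000e-01]), 0.63), (array([472.5, 256.9,  99.7]), 0.59), (array([472.4, 272.5,  43.7]), 0.5)]
scene jar [(array([741.9,   3.4,   2.6]), 0.96)]
scene brush [(array([ 692.6, -266.8,    4. ]), 0.86)]
wrist sign [(array([470.8, 258.5, 100.4]), 0.84)]
wrist sign_plate [(array([551.9, 272.5,  71.1]), 0.64)]
wrist ubolt [(array([468.2, 257.2,  93. ]), 0.83)]
wrist leg_left [(array([468.8, 277.5,  40.2]), 0.59)]
wrist leg_right [(array([480.3, 234.1,  42. ]), 0.65)]
wrist loaf [(array([ 7.063e+02,  2.110e+02, -1.000e-01]), 0.96)]
wrist jar [(array([742.5,   6.5,   1.2]), 0.6), (array([478.2, 234.3,  36. ]), 0.26)]
wrist brush [(array([464.9, 277.7,  37.5]), 0.38)]
[510.33376315 266.70131959 226.56826807] 29.55 [-0.71186492 -0.34967886  0.41588387]
```

View pics/c16.png

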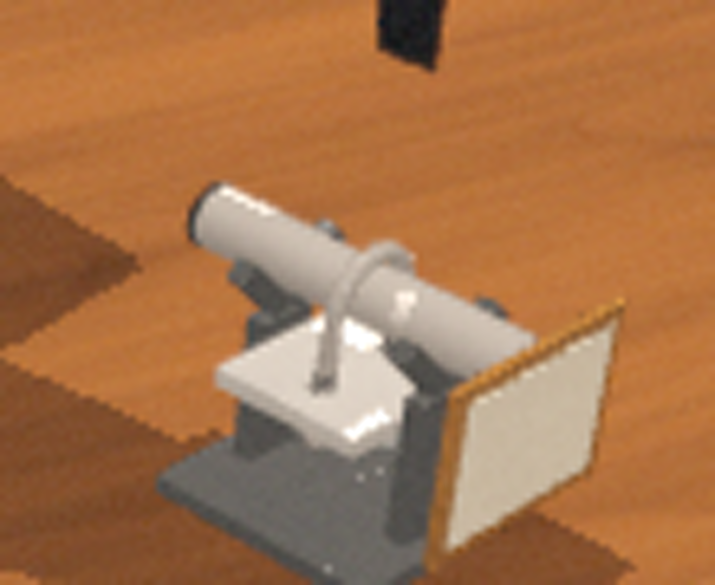

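View pics/s16.png

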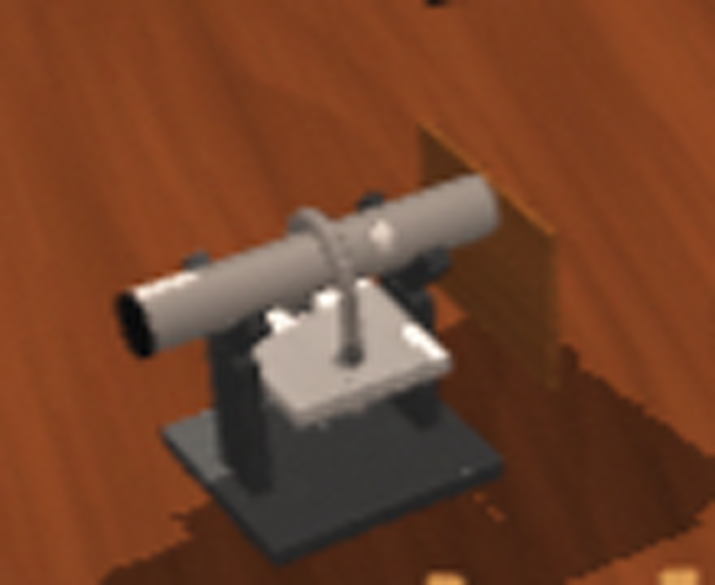

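View pics/w16.png

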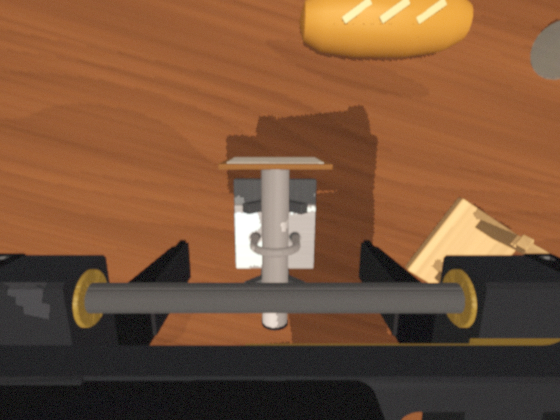

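All views show the arch on the bar, one leg in each hole and the plate on the far side. Tips are at about 38–42 mm and the U-bolt origin at about 93–98 mm. The bystanders haven't moved and the robot is clear.

```bash
python3 -c "
from cell import env
print(env.job_done())"
```

```text
the job is handed in; nothing more can be done
None
```

I seated the sign's bar in both forks of the bracket, with the plate hanging on the customers' side. Then I took the silver U-bolt off the rack and lowered it over the bar until its arch rested there. I handed the job in at about t = 29.6 s; no verdict was reported.

**Last checks:**
- **Sign:** its origin was at about (471, 258, 100) mm. The bracket centre, from the two holes, is (471, 256) mm.
- **U-bolt:** the arch met the bar with a 10.8 N push before I released it. One leg is through each hole, with the tips at 38–42 mm and the origin at 93–98 mm.
- **Bystanders:** the networks put the loaf, jar and brush within about 6 mm of where they started, close to their own error.
- **Robot:** it was clear of everything, with the wrist force near zero.

**Disagreements:** the networks' first hole positions gave a bracket yaw of about 8°, but my pixel measurement gave about 15°. I used 15°, and it held: the bar seated squarely and the legs met no contact in the holes. A few network detections were plainly wrong, such as a "brush" and a "loaf" reported at the U-bolt's legs, and I ignored them.

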